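Refit the retaining ring on a tube rotator

TASK

Take the sprung retaining ring off its parking stand by squeezing its two orange ears, which spreads its jaws, and set it spread over the bare end of the tube rotator's shaft. Keeping it spread, slide it along the shaft so that it pushes the tube carrier gently back as far as the carrier will go, which uncovers the shaft's groove, and let the ring contract into the groove so that the carrier cannot come off; never force the ring or the rotator, and leave the petri dish, the violet stain bottle and the timer where they are.

Things in the scene. Friction and masses are not known exactly. Their poses are not given: they have to be found in the camera images.
- stand: grey parking stand, 75 mm long (x) by 70 mm, fixed; origin on the bench under the parked ring. A horizontal steel peg, axis 90 mm up, points along the stand's -x (towards the robot); the ring sits closed in its groove, 12 mm wide, 20 mm in diameter (rims 25 mm), its bore axis along the stand's x. Lift the spread ring straight up to take it off
- ring_pin (a point): pivot pin (middle) of the sprung retaining ring. The ring stands upright across the peg: two steel jaws (5 mm thick along the bore axis, 30 mm wide outside) hang below the pin round a 20 mm bore, whose centre is 26 mm below the pin; they are open at the bottom. Frame while closed: x = bore axis (-x towards the peg's free end), z up; it tips by half the opening angle
- ring_ears (a point): midway between the ring's two flat orange ears while it is closed, 29 mm above the pin and 4 mm towards -x. Each ear is 16 mm along the bore axis (x), 30 mm high and 4 mm thick. Parked they lean apart: about 33 mm over the outer faces at mid height, 43 mm at the top. Squeezed to their stop (5 to 10 N, hold with 40 N or more) the faces are parallel, 16 mm apart, and the ring is rigid
- ring_jaw (a joint): opening angle between the two jaws (rad): 0 = closed on 20 mm (parked, or down in the shaft's groove), about 0.3 = clamped on the 26 mm shaft beside the groove, 0.64 = ears squeezed to their stop: the jaws' bottom tips are then 31 mm apart and pass from above over the 26 mm shaft; they have room with the pin 23 to 32 mm above the shaft axis. Let go, a spring closes them
- rotator: tube rotator, fixed: white drive housing (80 x 104 x 164 mm) with a horizontal steel shaft, 26 mm in diameter, whose free end points along the rotator's -x (towards the robot). Origin on the bench below the nominal middle of the groove; x runs along the shaft towards the housing, z up
- rotator_groove (a point): nominal reference of the shaft's groove, on the shaft axis 120 mm above the bench; x along the shaft towards the housing. The shaft may be clamped deeper or less deep: groove, shaft end and carrier together really lie up to 15 mm either way along x, which no reading tells. From the real reference: groove (20 mm in diameter) from -4.5 to +5.5 mm, bare 26 mm shaft from -4.5 to the tip at -52 mm
- carrier_face (a point): nominal front face of the tube carrier at the start, 8 mm before rotator_groove (really shifted with the shaft, up to 15 mm). A 44 mm aluminium flange; 40 mm behind it a blue disc, 116 mm, with white clips. A stiff sliding fit, no spring: it yields to 2.5 N along +x and stays where it is left; after 12 mm it meets a hard stop. A ring held against it there, or up to 3 mm short, is over the groove; push with less than 16 N
- petri_dish: clear petri dish 63 mm wide, 14 mm high, loose on the bench
- stain_violet: bottle with violet contents, 47 mm wide, 104 mm high, loose
- timer: white wind-up timer with a red dial, 52 x 64 x 44 mm, loose
There are look-alikes about, which are no part of the job. Leave any blue, brown or pink look-alike of the stand alone.

How it is judged:
By the outcome, as a careful person would: the job done as asked, in the order asked, and still so for the second after the job is handed in, with the robot touching nothing.
It also fails if it takes over 64 s, if anything falls off the work surface, if the arm or the gripper's body presses on something with over 40 N, if the wrist force passes 120 N, or if a joint passes its speed limit or range.

ROBOT

A 6-joint arm with a two-finger parallel gripper is mounted at the origin on a cart in front of the work surface, level with it; the furniture and walls round the work are solid. World frame = base frame: x ahead of the robot, y to its left, z up, the work surface at z = 0. Lengths are in mm, angles in rad, forces in N, time in s.
With the tool pointing down it reaches from about 350 to 975 mm from the base axis. Payload 7.1 kg.
Tool frame: the origin (TCP) lies midway between the tips of the shut fingers; the grasp point (between the pads) lies pinch_z behind it (pinch_z is the distance from the TCP to the grasp point, in mm); z points along the fingers, y is the line along which they close (so a half turn about z gives the same grasp; the last joint's range is limited). The gripper opens to 88 mm and grips with 3 to 60 N. Pads are 20 mm wide; open, the fingers measure 115 mm over their backs; the gripper's body (75 mm by 178 mm) begins 61 mm behind the grasp point.
Start: joints at [-0.019, 0.423, 1.63, -0, 1.089, -0.019], TCP at [624.984, 0.026, 222.675] pointing down, gripper open.
Joint ranges: [-3, 3], [-0.9, 2.11], [0.09, 2.58], [-1.31, 4.45], [0.11, 2.69], [-2.54, 2.54]. Speed limits (rad/s): [2.39, 2.39, 3.01, 3.14, 3.14, 3.14].

INTERFACE

Orientations are given as a rotation vector (axis times angle).
In Python, from workcell import get_obs, get_image, close_job, pinch_z gives the robot as it stands.
- The arm moves only by the tool jog_arm, never from a script. Its argument "commands" is a list of rows, each a list of 3 entries, a list of its own where there are three numbers: the gripper command: -1 is shut, 1 is fully open, values between are in proportion, then the shift along the tool's x, y, z as a fraction of full scale, then the turn, a rotation vector about the tool's x, y, z as a fraction of full scale. In form: [[gripper, [tx, ty, tz], [rx, ry, rz]], ...]. A call has 1 to 10 rows; each row shifts and turns the commanded pose from where the row before left it, along the tool's axes as they then stand; what a row does not reach is not made up. Full scale, the value 1, is 0.1 m for a shift and 45 degrees for a turn. A row lasts 1/10 s, in which the tool goes at most 50 mm and 8.59 degrees, less where a joint would pass 70% of its speed; a pose out of reach is approached as far as the arm can. A call with a number of a shift or a turn outside -1 to 1 is refused whole. A call with a gripper value outside its range is refused whole. The fingers move at their own pace and stop on an object; the grip force is fixed at half the most. Time passes only in rows, so rows that do not move let the fingers close. It gives the time, the measured TCP pose, the force, the opening and the grip force at its end, in the units of the state.
- get_obs(): the state, without advancing time (a new reading comes with each control period).
- get_image(name): name is "scene" or "side" or "wrist"; returns a dict with "image" (480x640x3 uint8, blue, green, red), "z_map" (480x640 float32, mm along the optical axis (not along the pixel's ray), 0 where there is no reading), "intrinsics" (3x3 intrinsics, pixels), "eye" and "orientation" of the camera in the world; the wrist camera has in their place "mount" (4x4, takes a point from camera to tool coordinates, whose origin is the TCP and whose axes are the flange's). Camera axes: x right, y down, z forward; pixel columns grow to the right and rows downward; lengths in mm; the calibration is good to about 2 mm. A picture is of the moment at which its call begins: read the wrist's pose just before it.
- close_job(): hands the job in; it is judged then, once.
The state is a dict: "t": time; "qpos": joint angles; "qvel": joint speeds; "joint_torque": joint torques, N m; "ee_pos": TCP position; "orientation": TCP orientation; "ft_force": force on the tool from outside, world axes, zero at the start; "moment": the same for the moment, N m; "width": finger opening in mm; "grasp_force": force on a finger pad.
Only numpy, scipy, OpenCV 4.12 (cv2) and the standard library are available. Lean on these libraries where they do the work, as an engineer would, in place of code of your own. Each camera call takes 0.05 s, during which the arm holds its last target. There are 200 camera calls.

## Working session

There is one attempt and no reset: what is moved stays moved. The work goes in short steps, Python scripts to look and compute and a tool call to move; the robot and the scene stay as the last step left them, time stands still between calls to the robot, and variables do not carry over. Pictures are saved under pics/ and viewed, at most 10 in all, crops included, and the job is handed in when it is done.

Besides the shell and the picture viewer there is one more tool, called after "Emit:" in YAML: its name, and indented under it one key for each argument. jog_arm: Moves the arm, as the interface text tells. Its arguments: {"type":"object","properties":{"commands":{"type":"array","items":{"type":"array"}}},"required":["commands"]}

```bash
ls; mkdir -p pics; cat > h.py <<'E'
import numpy as np, cv2
from scipy.spatial.transform import Rotation as R
from workcell import get_obs, get_image, close_job, pinch_z
def cam(name):
    o=get_obs(); d=get_image(name)
    if name=="wrist":
        T=np.eye(4);T[:3,:3]=R.from_rotvec(o["orientation"]).as_matrix();T[:3,3]=o["ee_pos"]
        M=T@np.array(d["mount"])
    else:
        M=np.eye(4);q=np.array(d["orientation"],float)
        M[:3,:3]=q if q.shape==(3,3) else R.from_rotvec(q).as_matrix();M[:3,3]=d["eye"]
    d["M"]=M;K=d["intrinsics"];z=d["z_map"]
    v,u=np.mgrid[:480,:640]
    P=np.stack([(u-K[0][2])/K[0][0]*z,(v-K[1][2])/K[1][1]*z,z],-1)
    d["P"]=P@M[:3,:3].T+M[:3,3];d["P"][z==0]=np.nan
    return d
E
python3 - <<'E'
from h import *
o=get_obs();print({k:np.round(v,3) for k,v in o.items()},pinch_z)
for n in("scene","side","wrist"):
    d=cam(n);cv2.imwrite(f"pics/{n}0.png",d["image"]);np.savez(f"{n}0.npz",P=d["P"],im=d["image"]);print(n,d.get("eye"),d.get("orientation"),d.get("mount"),d["intrinsics"])
a=[cv2.imread(f"pics/{n}0.png") for n in("scene","side")]
E
```

```text
pics
{'t': np.float64(0.0), 'qpos': array([-0.019,  0.424,  1.631, -0.   ,  1.089, -0.019]), 'qvel': array([ 0.   , -0.002, -0.   ,  0.001, -0.001, -0.   ]), 'joint_torque': array([ 1.0000e-03, -5.4462e+01, -2.7367e+01,  6.4000e-02,  2.3000e-02,
       -0.0000e+00]), 'ee_pos': array([6.24440e+02, 3.50000e-02, 2.21895e+02]), 'orientation': array([-2.221e+00, -2.221e+00,  2.000e-03]), 'ft_force': array([ 1.358, -0.336, -1.016]), 'moment': array([0.004, 0.032, 0.01 ]), 'grasp_force': np.float64(0.0), 'width': np.float64(87.878)} 18.700000000000003
scene [-587.54506335 -719.74522758  958.2729812 ] [-1.92900131  1.10088342 -0.59422614] None [[599.68344018   0.         318.45575713]
 [  0.         599.68344018 233.12760335]
 [  0.           0.           1.        ]]
side [298.17188276 947.00203327 903.66410976] [-0.22494927  2.73121186 -1.36277653] None [[461.40349593   0.         325.85381407]
 [  0.         461.40349593 249.80835164]
 [  0.           0.           1.        ]]
wrist None None [[ 1.21969528e-03 -9.69167024e-01 -2.46401690e-01  6.67389339e+01]
 [ 9.99999169e-01  1.07921828e-03  7.05155441e-04 -6.87218558e-01]
 [-4.17492191e-04 -2.46402345e-01  9.69167535e-01 -1.60627617e+02]
 [ 0.00000000e+00  0.00000000e+00  0.00000000e+00  1.00000000e+00]] [[352.84249474   0.         319.33265791]
 [  0.         352.84249474 239.41228717]
 [  0.           0.           1.        ]]
```

View pics/scene0.png

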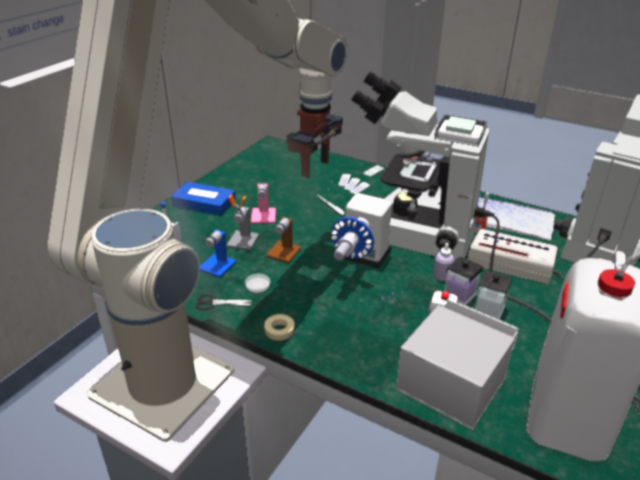

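View pics/side0.png

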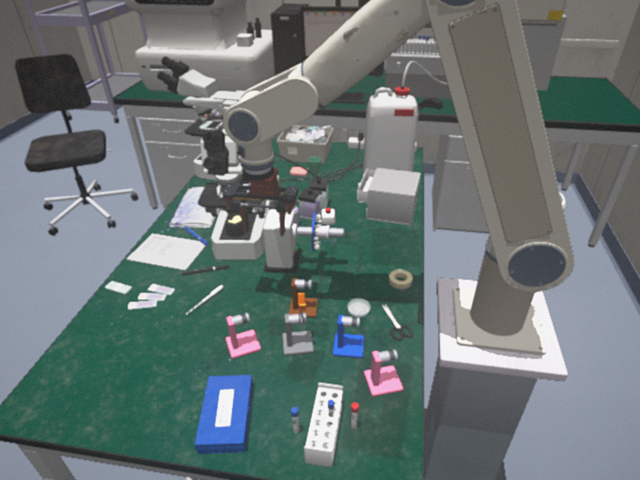

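View pics/wrist0.png

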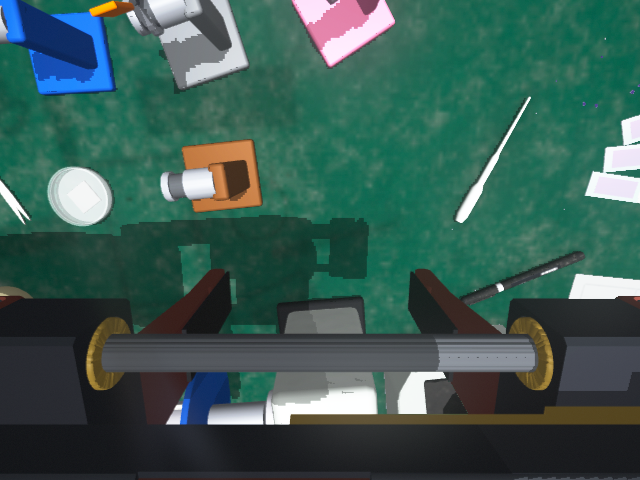

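Scene: the ring with orange ears is on the grey stand (scene ~(238,200), stand base ~(243,240)). The rotator disc is at (352,238), with its shaft tip near (345,250). The wrist view shows the grey stand at the top left (130,5).

```bash
python3 - <<'E'
from h import *
for n in("scene","side","wrist"):
    f=np.load(n+"0.npz");P=f["P"];im=f["im"];hsv=cv2.cvtColor(im,cv2.COLOR_BGR2HSV)
    def comps(m,label,mn=8):
        c,L,S,_=cv2.connectedComponentsWithStats(m.astype(np.uint8))
        for i in range(1,c):
            if S[i,4]>=mn:
                Q=P[L==i];Q=Q[~np.isnan(Q[:,0])]
                if len(Q)>3:print(n,label,S[i],np.round(np.median(Q,0)),np.round(np.percentile(Q,[3,97],axis=0)).tolist())
    H,S_,V=hsv[...,0],hsv[...,1],hsv[...,2]
    ok=(P[...,0]>200)&(P[...,0]<1100)&(abs(P[...,1])<600)&(P[...,2]>-20)&(P[...,2]<200)
    comps(ok&(H>5)&(H<22)&(S_>170)&(P[...,2]>30),"orange")
    comps(ok&(S_<40)&(P[...,2]>1)&(P[...,2]<90)&(P[...,1]>50),"grey",30)
    comps(ok&(H>105)&(H<122)&(S_>150)&(P[...,2]>50),"blue",30)
    comps(ok&(S_<60)&(P[...,2]>100)&(P[...,2]<140),"shaft",30)
E
```

```text
scene orange [230 196   5  10  29] [486. 176. 143.] [[481.0, 171.0, 131.0], [495.0, 179.0, 155.0]]
scene orange [242 197   4   8  12] [497. 146. 150.] [[492.0, 144.0, 139.0], [505.0, 148.0, 155.0]]
scene orange [283 230   8  12  70] [536.  36.  46.] [[530.0, 27.0, 31.0], [540.0, 49.0, 68.0]]
scene grey [342 175   9  15  30] [958.  72.   3.] [[921.0, 55.0, 1.0], [995.0, 103.0, 6.0]]
scene grey [189 189  28   9 151] [619. 399.  35.] [[600.0, 360.0, 31.0], [638.0, 443.0, 40.0]]
scene grey [227 211  32  39 569] [515. 164.  10.] [[470.0, 131.0, 4.0], [541.0, 200.0, 86.0]]
scene grey [171 222  11  20 124] [414. 323.  35.] [[401.0, 319.0, 7.0], [426.0, 343.0, 61.0]]
scene grey [196 294  29  15 146] [251.  83.   4.] [[223.0, 55.0, 2.0], [273.0, 111.0, 9.0]]
scene blue [334 217  39  41 402] [ 524. -180.  140.] [[518.0, -215.0, 82.0], [530.0, -128.0, 174.0]]
scene blue [215 231  11  20  95] [395. 147.  67.] [[389.0, 141.0, 51.0], [407.0, 167.0, 99.0]]
scene shaft [400 193   9   6  35] [ 787. -189.  118.] [[767.0, -205.0, 114.0], [800.0, -179.0, 121.0]]
scene shaft [473 192  27  49 272] [ 806. 
[... 4585 characters left out ...]
0]]
wrist shaft [148   0  35  12 197] [511. 167. 101.] [[504.0, 163.0, 100.0], [524.0, 169.0, 102.0]]
wrist shaft [ 0 11  6 16 39] [397. 155. 101.] [[396.0, 152.0, 100.0], [399.0, 161.0, 102.0]]
wrist shaft [182 176  32  18 335] [528.  40. 101.] [[516.0, 35.0, 100.0], [539.0, 45.0, 102.0]]
wrist shaft [161 182   9  13  73] [501.  37. 101.] [[498.0, 33.0, 100.0], [504.0, 42.0, 102.0]]
wrist shaft [275 372  98  10 416] [ 614. -107.  137.] [[590.0, -111.0, 131.0], [663.0, -103.0, 140.0]]
wrist shaft [ 208  390   66   34 1383] [ 558. -153.  126.] [[530.0, -159.0, 114.0], [583.0, -141.0, 136.0]]
wrist shaft [166 410  15  14 145] [ 501. -154.  129.] [[496.0, -157.0, 123.0], [505.0, -151.0, 133.0]]
```

Emit:
jog_arm:
  commands:
    - [1,[0.2,-0.17,-0.04],[0,0,0]]
    - [1,[0.2,-0.17,-0.04],[0,0,0]]
    - [1,[0.2,-0.17,-0.04],[0,0,0]]
    - [1,[0.2,-0.17,-0.04],[0,0,0]]
    - [1,[0.2,-0.17,-0.04],[0,0,0]]
    - [1,[0.2,-0.17,-0.04],[0,0,0]]
    - [1,[0.2,-0.17,-0.04],[0,0,0]]
    - [1,[0.2,-0.14,-0.02],[0,0,0]]
    - [1,[0,0,0],[0,0,-0.17]]
    - [1,[0,0,0],[0,0,-0.17]]

```text
t: 1.15
ee_pos: [491.4, 160.7, 252.7]
orientation: [-1.897, -2.504, 0.0]
ft_force: [0.2, -0.1, 0.1]
width: 87.4
grasp_force: 0.0
```

Emit:
jog_arm:
  commands:
    - [1,[0,0,0],[0,0,-0.17]]
    - [1,[0,0,0],[0,0,-0.17]]
    - [1,[0,0,0],[0,0,-0.17]]
    - [1,[0,0,0],[0,0,-0.17]]
    - [1,[0,0,0],[0,0,-0.17]]
    - [1,[0,0,0],[0,0,-0.17]]
    - [1,[0,0,0],[0,0,-0.17]]
    - [1,[0,0,0],[0,0,-0.17]]
    - [1,[0,0,0],[0,0,0]]
    - [1,[0,0,0],[0,0,0]]

```text
t: 2.15
ee_pos: [491.9, 160.0, 252.6]
orientation: [-0.375, -3.119, 0.0]
ft_force: [-0.4, 0.1, 1.0]
width: 87.8
grasp_force: 0.0
```

```bash
cat > m.py <<'E'
from h import *
import sys
tag=sys.argv[1]
o=get_obs();print(o["t"],np.round(o["ee_pos"],1),np.round(R.from_rotvec(o["orientation"]).as_matrix(),3).tolist(),np.round(o["qpos"],2),np.round(o["ft_force"],1))
d=cam("wrist");P=d["P"];im=d["image"];hsv=cv2.cvtColor(im,cv2.COLOR_BGR2HSV);H,S_,V=hsv[...,0],hsv[...,1],hsv[...,2]
cv2.imwrite(f"pics/{tag}.png",im);np.savez(f"{tag}.npz",P=P,im=im)
def comps(m,l,mn=40):
    c,L,S,_=cv2.connectedComponentsWithStats(m.astype(np.uint8))
    for i in range(1,c):
        Q=P[L==i];Q=Q[~np.isnan(Q[:,0])]
        if S[i,4]>=mn and len(Q)>3:
            a=cv2.minAreaRect(Q[:,:2].astype(np.float32))
            print(l,S[i],np.round(np.median(Q,0),1),np.round(np.percentile(Q,[3,97],axis=0),1).tolist(),np.round(a[0]+a[1],1),round(a[2],1))
comps((H>5)&(H<22)&(S_>170)&(P[...,2]>110),"ear")
comps((S_<40)&(P[...,2]>3)&(P[...,2]<14)&(P[...,1]>100),"base",500)
E
python3 m.py w1
```

```text
2.15 [491.9 160.  252.6] [[-0.972, 0.237, -0.0], [0.237, 0.972, -0.0], [0.0, -0.0, -1.0]] [ 0.29  0.23  1.84  0.    1.08 -1.04] [-0.4  0.1  1. ]
ear [330 220  24  20 271] [488.  178.7 148.1] [[481.2, 172.2, 130.1], [495.5, 184.6, 155.3]] [489.1 178.3  15.6  11.9] 17.7
ear [298 233  22  31 391] [497.2 149.9 146. ] [[490.2, 143.8, 130.1], [505.2, 155.5, 155.3]] [497.8 149.9  15.8  12.2] 17.3
base [335  11  47  32 547] [316.2 237.5   8.6] [[300.1, 225.3, 7.1], [326.6, 262.0, 10.1]] [307.9 244.9  32.8  36.6] 21.2
base [ 290  180   81   63 2142] [492.9 177.3   8.6] [[469.9, 132.2, 6.6], [532.3, 205.6, 10.1]] [509.  168.7  74.4  69.9] 16.9
```

View pics/w1.png

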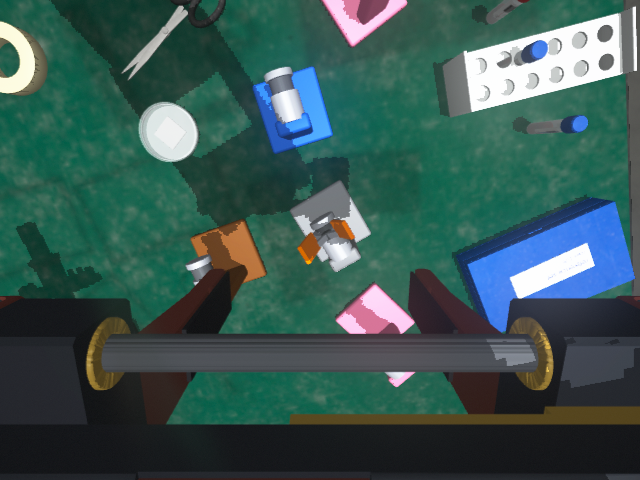

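The ring's ears are at (340,230) and (308,248) px, between the fingers. The stand's yaw is about 17.4° and the ears' midpoint is about (493.4, 164.1). I'll align, come lower and re-measure.

Emit:
jog_arm:
  commands:
    - [1,[0,0,0],[0,0,-0.173]]
    - [1,[0,0,0],[0,0,-0.173]]
    - [1,[0,0,0],[0,0,-0.173]]
    - [1,[0,0,0],[0,0,-0.173]]
    - [1,[-0.027,0.035,0.15],[0,0,0]]
    - [1,[0,0,0.15],[0,0,0]]
    - [1,[0,0,0.15],[0,0,0]]
    - [1,[0,0,0],[0,0,0]]
    - [1,[0,0,0],[0,0,0]]

```text
t: 3.1
ee_pos: [493.5, 164.2, 207.8]
orientation: [0.48, -3.104, 0.0]
ft_force: [0.2, -0.7, 0.2]
width: 87.8
grasp_force: 0.0
```

```bash
python3 m.py w2
```

```text
3.1 [493.5 164.2 207.8] [[-0.953, -0.302, -0.0], [-0.302, 0.953, -0.0], [0.0, -0.0, -1.0]] [ 0.3   0.29  1.87 -0.    0.98 -1.58] [ 0.2 -0.7  0.2]
ear [286 238  21  34 484] [496.6 149.3 147.1] [[489.8, 143.4, 130.1], [504.8, 155.3, 155.2]] [497.9 149.6  16.   11.9] 17.0
ear [332 238  21  34 486] [488.2 178.2 146.5] [[481.2, 172.0, 129.4], [495.8, 184.4, 155.2]] [489.  178.4  16.2  12. ] 18.0
base [ 443    9   56   68 1030] [311.8 233.9   8.6] [[282.2, 217.7, 7.1], [325.7, 271.3, 10.0]] [294.  247.2  56.6  52.9] 23.2
base [ 286  196   68   51 2484] [491.1 161.3   8.6] [[469.6, 131.3, 6.4], [522.2, 199.0, 10.0]] [498.3 165.5  52.8  69.8] 17.1
```

Emit:
jog_arm:
  commands:
    - [1,[0,0,0.15],[0,0,0]]
    - [1,[0,0,0.15],[0,0,0]]
    - [1,[0,0,0.15],[0,0,0]]
    - [1,[0,0,0.15],[0,0,0]]
    - [1,[0,0,0.15],[0,0,0]]
    - [1,[0,0,0.055],[0,0,0]]
    - [0,[0,0,0],[0,0,0]]
    - [0,[0,0,0],[0,0,0]]
    - [0,[0,0,0],[0,0,0]]
    - [0,[0,0,0],[0,0,0]]

```text
t: 4.15
ee_pos: [494.0, 164.3, 127.9]
orientation: [-0.481, 3.103, 0.0]
ft_force: [0.2, -0.8, -1.5]
width: 59.4
grasp_force: 0.0
```

Emit:
jog_arm:
  commands:
    - [-0.4,[0,0,0],[0,0,0]]
    - [-0.4,[0,0,0],[0,0,0]]
    - [-1,[0,0,0],[0,0,0]]
    - [-1,[0,0,0],[0,0,0]]
    - [-1,[0,0,0],[0,0,0]]
    - [-1,[0,0,0],[0,0,0]]
    - [-1,[0,0,0],[0,0,0]]
    - [-1,[0,0,0],[0,0,0]]

```text
t: 4.95
ee_pos: [493.5, 164.2, 127.1]
orientation: [0.482, -3.104, -0.0]
ft_force: [-0.0, 0.5, -0.7]
width: 15.3
grasp_force: 30.0
```

Emit:
jog_arm:
  commands:
    - [-1,[0,0,0],[0,0,0]]
    - [-1,[0,0,-0.03],[0,0,0]]
    - [-1,[0,0,-0.05],[0,0,0]]
    - [-1,[0,0,-0.05],[0,0,0]]
    - [-1,[0,0,-0.05],[0,0,0]]

```text
t: 5.45
ee_pos: [493.7, 164.2, 145.8]
orientation: [-0.482, 3.104, 0.0]
ft_force: [-0.9, -0.6, -0.9]
width: 15.6
grasp_force: 30.0
```

Emit:
jog_arm:
  commands:
    - [-1,[0,0,-0.1],[0,0,0]]
    - [-1,[0,0,-0.15],[0,0,0]]
    - [-1,[0,0,-0.15],[0,0,0]]
    - [-1,[0,0,-0.15],[0,0,0]]
    - [-1,[0,0,-0.15],[0,0,0]]
    - [-1,[0,0,-0.15],[0,0,0]]
    - [-1,[0,0,-0.15],[0,0,0]]
    - [-1,[0,0,-0.1],[0,0,0]]
    - [-1,[0,0,0],[0,0,0]]
    - [-1,[0,0,0],[0,0,0]]

```text
t: 6.45
ee_pos: [493.3, 164.1, 255.2]
orientation: [-0.482, 3.104, 0.0]
ft_force: [0.1, 0.6, -0.4]
width: 15.6
grasp_force: 30.0
```

```bash
python3 - <<'E'
from h import *
o=get_obs();print(o["ee_pos"],o["width"])
for n in("scene","side"):
    d=cam(n);np.savez(n+"1.npz",P=d["P"],im=d["image"],K=d["intrinsics"],M=d["M"])
    print(n)
    im=d["image"]
    P=d["P"]
    # shaft/rotator pts: z 100..140, x 420..520, low saturation
    hsv=cv2.cvtColor(im,cv2.COLOR_BGR2HSV)
    m=(hsv[...,1]<60)&(P[...,2]>105)&(P[...,0]>400)&(P[...,0]<515)&(P[...,1]>-230)&(P[...,1]<-100)
    Q=P[m]
    print(len(Q))
    for a in range(420,520,8):
        q=Q[(Q[:,0]>=a)&(Q[:,0]<a+8)]
        if len(q)>3:print(a,len(q),np.round([q[:,1].min(),np.median(q[:,1]),q[:,1].max(),np.percentile(q[:,2],98)],1))
    # housing faces
    m=(hsv[...,1]<60)&(P[...,2]>60)&(P[...,2]<170)&(P[...,0]>560)&(P[...,0]<700)&(P[...,1]>-260)&(P[...,1]<-60)
    Q=P[m];print("house",len(Q),np.round(np.percentile(Q,[2,50,98],axis=0)).tolist())
    T=Q[Q[:,2]>159]
    if len(T)>10:print("top",len(T),cv2.minAreaRect(T[:,:2].astype(np.float32)))
    a,b=(slice(150,310),slice(190,430)) if n=="scene" else (slice(150,390),slice(200,440))
    cv2.imwrite(f"pics/{n}1.png",cv2.resize(im[a,b],None,fx=2.4,fy=2.4,interpolation=cv2.INTER_CUBIC))
E
```

```text
[493.3403362  164.12096231 255.15172152] 15.618269623459113
scene
420
428 4 [-187.  -181.7 -170.2  123.4]
436 65 [-187.6 -173.8 -161.9  133.4]
444 24 [-186.5 -177.4 -162.7  135.5]
452 26 [-185.9 -178.7 -163.4  134.7]
460 24 [-185.7 -177.2 -163.5  135.1]
468 17 [-185.2 -177.1 -166.3  134.3]
476 71 [-192.  -170.7 -149.6  142. ]
484 57 [-191.  -181.6 -151.4  139.9]
492 20 [-187.9 -178.1 -157.9  139.1]
500 47 [-187.4 -171.8 -120.8  163.4]
508 65 [-220.9 -162.1 -115.8  171.1]
house 1425 [[585.0, -212.0, 66.0], [605.0, -186.0, 153.0], [666.0, -113.0, 166.0]]
top 586 ((626.659423828125, -159.53680419921875), (86.71269989013672, 103.81936645507812), 6.2060394287109375)
side
273
436 12 [-181.2 -164.2 -160.7  133.7]
444 23 [-180.9 -164.  -156.3  133. ]
452 24 [-174.2 -163.6 -157.2  135.1]
460 25 [-172.2 -163.2 -154.3  134.9]
468 25 [-173.2 -161.1 -153.   134.7]
476 24 [-171.7 -161.7 -154.   136.1]
484 38 [-178.4 -155.9 -143.5  142.4]
492 35 [-173.5 -155.6 -145.   138.2]
500 33 [-169.4 -151.1 -145.7  139.4]
508 34 [-169.6 -154.7 -123.1  167.2]
house 852 [[610.0, -192.0, 63.0], [641.0, -106.0, 138.0], [668.0, -99.0, 167.0]]
top 308 ((647.1514282226562, -151.51214599609375), (53.242698669433594, 107.95955657958984), 10.642989158630371)
```

View pics/side1.png

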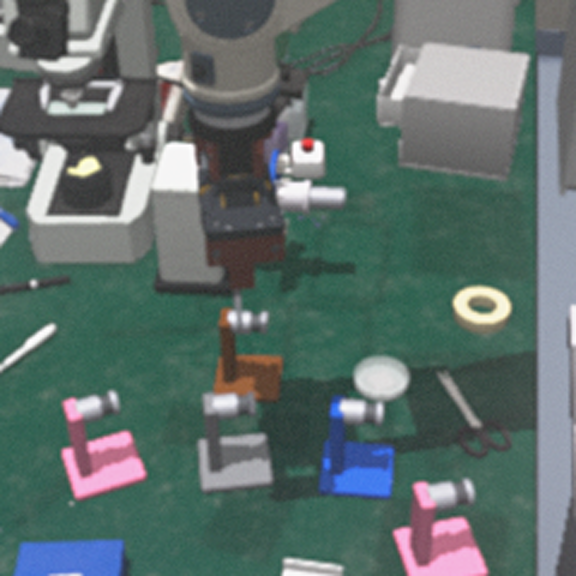

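Side crop: ring lifted clear of the grey stand (peg at (235,405) is empty), rotator's shaft points right with tip at (342,196). I'll move above the carrier for a wrist look at the shaft.

Emit:
jog_arm:
  commands:
    - [-1,[0,0,0],[0,0,0.105]]
    - [-1,[0,0,0],[0,0,0.105]]
    - [-1,[0.023,-0.218,0],[0,0,0]]
    - [-1,[0.023,-0.218,0],[0,0,0]]
    - [-1,[0.023,-0.218,0],[0,0,0]]
    - [-1,[0.023,-0.218,0],[0,0,0]]
    - [-1,[0.023,-0.218,0],[0,0,0]]
    - [-1,[0.023,-0.218,0],[0,0,0]]
    - [-1,[0.023,-0.218,0],[0,0,0]]
    - [-1,[0.023,-0.218,0],[0,0,0]]

```text
t: 7.55
ee_pos: [499.6, -11.9, 254.4]
orientation: [0.224, -3.132, -0.0]
ft_force: [1.1, -0.2, -0.3]
width: 15.6
grasp_force: 30.0
```

Emit:
jog_arm:
  commands:
    - [-1,[0.023,-0.218,0],[0,0,0]]
    - [-1,[0.023,-0.218,0],[0,0,0]]
    - [-1,[0.023,-0.218,0],[0,0,0]]
    - [-1,[0.023,-0.218,0],[0,0,0]]
    - [-1,[0.023,-0.218,0],[0,0,0]]
    - [-1,[0.023,-0.218,0],[0,0,0]]
    - [-1,[0.023,-0.218,0],[0,0,0]]
    - [-1,[0,0,0],[0,0,0]]
    - [-1,[0,0,0],[0,0,0]]

```text
t: 8.45
ee_pos: [505.4, -164.3, 254.4]
orientation: [0.222, -3.132, -0.002]
ft_force: [0.3, 1.0, -0.2]
width: 15.7
grasp_force: 30.0
```

```bash
python3 m.py w3; python3 - <<'E'
from h import *
f=np.load("w3.npz");P=f["P"];im=f["im"];hsv=cv2.cvtColor(im,cv2.COLOR_BGR2HSV)
m=(P[...,2]>112)&(P[...,2]<150)&(P[...,0]>410)&(P[...,0]<520)&(abs(P[...,1]+168)<45)&(hsv[...,1]<70)
Q=P[m]
for a in range(424,520,5):
    q=Q[(Q[:,0]>=a)&(Q[:,0]<a+5)]
    if len(q)>3:print(a,len(q),np.round([q[:,1].min(),np.median(q[:,1]),q[:,1].max(),np.percentile(q[:,2],98)],1))
E
```

```text
8.45 [ 505.4 -164.3  254.4] [[-0.99, -0.141, -0.001], [-0.141, 0.99, 0.001], [0.001, 0.001, -1.0]] [-0.34  0.25  1.81  0.    1.09 -2.05] [ 0.3  1.  -0.2]
ear [301 276  10  58 485] [ 501.3 -170.6  280.2] [[498.2, -172.7, 255.8], [512.9, -168.3, 281.7]] [ 505.9 -170.3   16.2    3.6] 6.9
ear [328 276  11  58 520] [ 500.1 -159.2  280.1] [[496.6, -161.3, 255.9], [511.2, -156.7, 281.6]] [ 504.3 -158.6   15.9    3.9] 7.8
base [ 561  217   63   67 3109] [502.1 161.1   8.5] [[470.4, 130.4, 5.0], [545.1, 198.8, 10.3]] [508.2 168.3  74.6  71.1] 17.0
434 7 [-170.8 -168.4 -163.5  128.6]
439 188 [-185.7 -172.1 -160.2  132.5]
444 203 [-185.5 -173.  -160.   132.4]
449 199 [-184.7 -172.2 -159.6  132.6]
454 201 [-185.  -172.2 -159.   132.2]
459 197 [-184.3 -171.6 -158.8  132.5]
464 196 [-183.6 -170.9 -158.   132.4]
469 189 [-183.4 -170.8 -158.1  132.3]
474 191 [-183.3 -170.4 -157.3  132.5]
479 321 [-184.  -166.4 -148.2  140.9]
484 312 [-191.3 -173.4 -147.5  141.1]
489 245 [-190.6 -168.1 -150.6  138. ]
494 245 [-186.4 -168.7 -151.   137.4]
499 252 [-185.9 -168.3 -150.   137.2]
504 283 [-185.2 -164.5 -123.   148.2]
509 331 [-204.6 -161.  -123.5  149.4]
514 430 [-212.9 -172.  -124.4  149.7]
519 84 [-212.7 -170.3 -124.9  149.9]
```

View pics/w3.png

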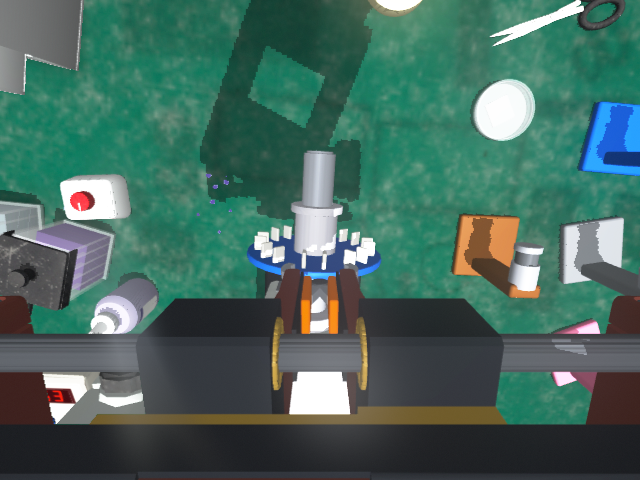

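```bash
cat > s.py <<'E'
from h import *
f=np.load("w3.npz");P=f["P"];im=f["im"];hsv=cv2.cvtColor(im,cv2.COLOR_BGR2HSV)
m=(P[...,2]>112)&(P[...,2]<136)&(P[...,0]>440)&(P[...,0]<476)&(abs(P[...,1]+168)<45)&(hsv[...,1]<70)
Q=P[m]
from scipy.optimize import least_squares
# cylinder r=13: y = a+b(x-460), z = c
fun=lambda p:np.hypot((Q[:,1]-p[0]-p[1]*(Q[:,0]-460))*np.cos(np.arctan(p[1])),Q[:,2]-p[2])-13
r=least_squares(fun,[-171.5,.08,120],loss="soft_l1");print("axis",r.x,np.degrees(np.arctan(r.x[1])),"rms",np.std(r.fun))
th=np.arctan(r.x[1]);A=np.array([np.cos(th),np.sin(th)]);o=np.array([460,r.x[0]])
m=(P[...,2]>110)&(P[...,2]<146)&(P[...,0]>420)&(P[...,0]<500)&(abs(P[...,1]+168)<45)&(hsv[...,1]<70)
Q=P[m];s=(Q[:,:2]-o)@A;rr=np.hypot((Q[:,:2]-o)@[-A[1],A[0]],Q[:,2]-r.x[2])
print("tip s",np.percentile(s,[0.3,1,2]),"flange s",np.percentile(s[rr>18],[1,3,10]),"tip xy",o+A*np.percentile(s,.5))
m=(hsv[...,0]>105)&(hsv[...,0]<122)&(hsv[...,1]>150)&(P[...,2]>80)&(P[...,0]>495)&(P[...,0]<545)&(P[...,1]<-100)
Q=P[m];s=(Q[:,:2]-o)@A;print("disc s",np.percentile(s,[2,10,50,90]))
# ear tops
m=(hsv[...,0]>5)&(hsv[...,0]<22)&(hsv[...,1]>170)&(P[...,2]>270);print("ear top z",np.percentile(P[m][:,2],[25,50,75,95]))
for n in("side","scene"):
    d=cam(n);P2=d["P"];h2=cv2.cvtColor(d["image"],cv2.COLOR_BGR2HSV)
    m=(abs(P2[...,0]-507)<22)&(abs(P2[...,1]+164)<25)&(P2[...,2]>183)&(P2[...,2]<275)
    Q=P2[m];print(n,len(Q),np.round(np.percentile(Q,[1,50,99],axis=0),1).tolist())
    v,u=np.nonzero(m)
    if len(v):
        for z0 in range(190,275,8):
            q=Q[(Q[:,2]>=z0)&(Q[:,2]<z0+8)]
            if len(q):print(z0,len(q),np.round([q[:,0].min(),q[:,0].max(),q[:,1].min(),q[:,1].max()]))
E
python3 s.py
```

```text
axis [-1.71525584e+02  8.21254816e-02  1.18513732e+02] 4.6949073232453244 rms 0.6994771029926447
tip s [-20.78428548 -20.21377324 -19.43486643] flange s [22.79879766 22.90053217 23.13922364] tip xy [ 439.52086082 -173.20744335]
disc s [62.49960637 62.762449   63.16082606 66.0073243 ]
ear top z [279.70337833 280.51923625 281.00287135 281.58720601]
side 83 [[495.8, -180.4, 210.2], [507.6, -147.3, 260.1], [516.1, -139.3, 274.3]]
206 3 [ 507.  510. -143. -140.]
214 5 [ 507.  510. -147. -139.]
222 6 [ 506.  511. -150. -139.]
230 10 [ 508.  512. -158. -145.]
238 3 [ 509.  512. -158. -158.]
246 2 [ 509.  512. -157. -156.]
254 18 [ 496.  516. -178. -143.]
262 21 [ 496.  516. -180. -142.]
270 15 [ 496.  515. -182. -142.]
scene 225 [[489.2, -186.5, 204.5], [504.0, -162.9, 255.6], [514.5, -141.0, 274.7]]
198 4 [ 504.  512. -184. -144.]
206 15 [ 501.  515. -188. -139.]
214 19 [ 503.  514. -187. -142.]
222 20 [ 500.  513. -182. -145.]
230 22 [ 503.  514. -178. -151.]
238 14 [ 503.  511. -173. -159.]
246 11 [ 495.  510. -162. -151.]
254 43 [ 489.  516. -182. -149.]
262 47 [ 489.  515. -183. -148.]
270 30 [ 490.  513. -181. -150.]
```

Wrist view: shaft at (318,178), tip at row 152, flange at row 208, ears at (306/334, 305). Shaft yaw is 4.7° and tip-to-flange measures 43.6 mm (44 expected). Aligning over the bare shaft now.

Emit:
jog_arm:
  commands:
    - [-1,[0,0,0],[0,0,0.076]]
    - [-1,[0.13,-0.009,0],[0,0,0]]
    - [-1,[0.13,-0.009,0],[0,0,0]]
    - [-1,[0.13,-0.009,0],[0,0,0]]
    - [-1,[0.13,-0.008,0],[0,0,0]]
    - [-1,[0,0,0.13],[0,0,0]]
    - [-1,[0,0,0.13],[0,0,0]]
    - [-1,[0,0,0.13],[0,0,0]]
    - [-1,[0,0,0],[0,0,0]]
    - [-1,[0,0,0],[0,0,0]]

```text
t: 9.6
ee_pos: [454.4, -172.1, 215.4]
orientation: [0.131, -3.137, -0.001]
ft_force: [0.6, 0.5, -0.2]
width: 15.6
grasp_force: 30.0
```

```bash
python3 m.py w4; python3 - <<'E'
from h import *
o=get_obs();A=np.array([.9966,.0819]);c=np.array([460,-171.53]);N=np.array([-A[1],A[0]])
e=o["ee_pos"];print("tool s",(e[:2]-c)@A,"lat",(e[:2]-c)@N,"z",e[2],"yaw",np.degrees(np.arctan2(*-R.from_rotvec(o["orientation"]).as_matrix()[[1,0],0])))
f=np.load("w4.npz");P=f["P"];im=f["im"];hsv=cv2.cvtColor(im,cv2.COLOR_BGR2HSV)
s=(P[...,:2]-c)@A;l=(P[...,:2]-c)@N
for n,lo,hi in(("shaft",112,137),("jaw",150,205)):
    m=(P[...,2]>lo)&(P[...,2]<hi)&(s>-22)&(s<20)&(abs(l)<40)&(hsv[...,1]<80)
    if m.any():print(n,m.sum(),[np.round(np.percentile(a[m],[1,50,99]),1) for a in(s,l,P[...,2])])
m=(hsv[...,0]>5)&(hsv[...,0]<22)&(hsv[...,1]>170)&(P[...,2]>200)
print("ears s,l,z",[np.round([np.percentile(a[m],2),np.percentile(a[m],98)],1) for a in(s,l,P[...,2])])
E
```

```text
9.6 [ 454.4 -172.1  215.4] [[-0.997, -0.083, -0.002], [-0.083, 0.997, 0.001], [0.001, 0.001, -1.0]] [-0.39  0.23  1.94  0.    0.98 -2.04] [ 0.6  0.5 -0.2]
ear [301 276  10  58 480] [ 450.  -178.3  241.1] [[446.8, -180.1, 216.8], [461.3, -176.4, 242.6]] [ 454.5 -178.1   16.4    3.5] 4.0
ear [328 276  11  58 506] [ 449.1 -166.8  241.1] [[445.8, -168.6, 216.1], [460.7, -164.6, 242.5]] [ 453.5 -166.4   16.2    3.8] 4.3
base [ 583  252   57   72 2806] [501.6 154.9   8.5] [[472.0, 129.5, 4.4], [545.9, 184.6, 10.0]] [509.9 163.   75.2  60. ] 17.0
tool s -5.332062055177334 lat -0.2385250071775339 z 215.87359225270382 yaw 4.785020819477015
shaft 1885 [array([-21.2,  -3.3,  17.9]), array([-12.3,  -0.3,  12.4]), array([114.4, 129.6, 132.6])]
jaw 335 [array([-5.4, -4.2, -0.2]), array([-23.1,  -0.3,  22.3]), array([164.3, 178.9, 204.6])]
ears s,l,z [array([-13.8,   1.3]), array([-7.8,  7.2]), array([215. , 242.7])]
```

View pics/w4.png

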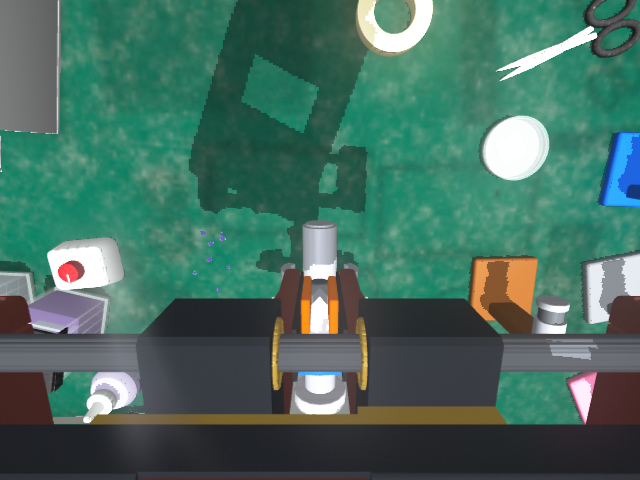

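Ring is centred over the shaft (ears at (306/334,305), shaft at col 319). Lowering.

Emit:
jog_arm:
  commands:
    - [-1,[0,0.003,0.06],[0,0,0]]
    - [-1,[0,0,0.06],[0,0,0]]
    - [-1,[0,0,0.06],[0,0,0]]
    - [-1,[0,0,0.06],[0,0,0]]
    - [-1,[0,0,0.06],[0,0,0]]

```text
t: 10.15
ee_pos: [454.3, -171.9, 185.6]
orientation: [0.131, -3.139, -0.0]
ft_force: [-0.3, -0.6, -0.3]
width: 15.6
grasp_force: 30.0
```

Emit:
jog_arm:
  commands:
    - [-1,[0,0,0.05],[0,0,0]]
    - [-1,[0,0,0.05],[0,0,0]]
    - [-1,[0,0,0.05],[0,0,0]]
    - [-1,[0,0,0.05],[0,0,0]]
    - [-1,[0,0,0.01],[0,0,0]]
    - [-1,[0,0,0],[0,0,0]]
    - [-1,[0,0,0],[0,0,0]]

```text
t: 10.85
ee_pos: [454.5, -172.0, 165.3]
orientation: [-0.131, 3.139, -0.0]
ft_force: [0.4, -0.1, -0.3]
width: 15.5
grasp_force: 30.0
```

```bash
cat > c.py <<'E'
from h import *
o=get_obs();A=np.array([.9966,.0819]);c=np.array([460,-171.53]);N=np.array([-A[1],A[0]])
e=o["ee_pos"];print(o["t"],"tool s",(e[:2]-c)@A,"lat",(e[:2]-c)@N,"z",e[2],"w",o["width"],"F",np.round(o["ft_force"],2),np.round(o["moment"],2))
E
python3 c.py
```

```text
10.85 tool s -5.517967505763608 lat 0.011629251761221038 z 165.31003929167403 w 15.502888711862449 F [ 0.42 -0.15 -0.34] [ 0.1  -0.03 -0.04]
```

Emit:
jog_arm:
  commands:
    - [-1,[-0.03,0,0],[0,0,0]]
    - [-1,[-0.04,0,0],[0,0,0]]
    - [-1,[-0.04,0,0],[0,0,0]]
    - [-1,[-0.04,0,0],[0,0,0]]
    - [-1,[-0.03,0,0],[0,0,0]]
    - [-1,[-0.02,0,0],[0,0,0]]
    - [-1,[0,0,0],[0,0,0]]
    - [-1,[0,0,0],[0,0,0]]

```text
t: 11.65
ee_pos: [474.2, -170.2, 165.1]
orientation: [0.131, -3.139, -0.0]
ft_force: [-0.3, 0.4, -1.1]
width: 15.3
grasp_force: 30.0
```

Emit:
jog_arm:
  commands:
    - [-1,[-0.01,0,0],[0,0,0]]
    - [-1,[-0.01,0,0],[0,0,0]]
    - [-1,[-0.01,0,0],[0,0,0]]
    - [-1,[-0.01,0,0],[0,0,0]]
    - [-1,[0,0,0],[0,0,0]]
    - [-1,[0,0,0],[0,0,0]]

```text
t: 12.25
ee_pos: [478.0, -169.9, 165.1]
orientation: [0.131, -3.138, -0.0]
ft_force: [-2.9, -0.9, 0.8]
width: 15.4
grasp_force: 30.0
```

```bash
python3 c.py
```

```text
12.25 tool s 18.08610808470735 lat 0.1531292362736547 z 165.07555340386267 w 15.447759866638858 F [-2.89 -0.9   0.8 ] [-0.03  0.48  0.03]
```

Emit:
jog_arm:
  commands:
    - [-1,[-0.01,0,0],[0,0,0]]
    - [-1,[-0.01,0,0],[0,0,0]]
    - [-1,[-0.01,0,0],[0,0,0]]
    - [-1,[-0.01,0,0],[0,0,0]]
    - [-1,[-0.01,0,0],[0,0,0]]
    - [-1,[-0.01,0,0],[0,0,0]]
    - [-1,[0,0,0],[0,0,0]]

```text
t: 12.95
ee_pos: [484.4, -169.4, 165.1]
orientation: [-0.131, 3.139, 0.0]
ft_force: [-1.3, -0.1, -1.0]
width: 15.4
grasp_force: 30.0
```

Emit:
jog_arm:
  commands:
    - [-1,[-0.005,0,0],[0,0,0]]
    - [-1,[-0.005,0,0],[0,0,0]]
    - [-1,[-0.005,0,0],[0,0,0]]
    - [-1,[-0.005,0,0],[0,0,0]]
    - [-1,[0,0,0],[0,0,0]]

```text
t: 13.45
ee_pos: [486.3, -169.2, 165.1]
orientation: [0.131, -3.139, -0.0]
ft_force: [-2.0, 0.3, -1.4]
width: 15.3
grasp_force: 30.0
```

```bash
python3 c.py
```

```text
13.45 tool s 26.371562461071594 lat 0.16361173597653877 z 165.11188083454985 w 15.290834356080163 F [-2.04  0.31 -1.36] [ 0.09  0.42 -0.  ]
```

Now in 0.5 mm rows, reading the force often.

Emit:
jog_arm:
  commands:
    - [-1,[-0.005,0,0],[0,0,0]]
    - [-1,[-0.005,0,0],[0,0,0]]
    - [-1,[-0.005,0,0],[0,0,0]]

```text
t: 13.75
ee_pos: [487.7, -169.1, 165.1]
orientation: [0.131, -3.139, -0.0]
ft_force: [-1.6, -0.1, -1.6]
width: 15.4
grasp_force: 30.0
```

Emit:
jog_arm:
  commands:
    - [-1,[-0.005,0,0],[0,0,0]]
    - [-1,[0,0,0],[0,0,0]]

```text
t: 13.95
ee_pos: [488.3, -169.0, 165.1]
orientation: [0.131, -3.139, -0.0]
ft_force: [-2.6, 0.7, -2.7]
width: 15.5
grasp_force: 30.0
```

Emit:
jog_arm:
  commands:
    - [-1,[-0.005,0,0],[0,0,0]]
    - [-1,[0,0,0],[0,0,0]]

```text
t: 14.15
ee_pos: [488.4, -169.0, 165.1]
orientation: [0.131, -3.138, -0.0]
ft_force: [-3.6, -0.6, -0.9]
width: 15.3
grasp_force: 30.0
```

Emit:
jog_arm:
  commands:
    - [-1,[-0.005,0,0],[0,0,0]]
    - [-1,[0,0,0],[0,0,0]]

```text
t: 14.35
ee_pos: [488.5, -169.0, 165.1]
orientation: [0.131, -3.137, -0.0]
ft_force: [-5.9, -1.3, 1.0]
width: 15.4
grasp_force: 30.0
```

Emit:
jog_arm:
  commands:
    - [-1,[-0.005,0,0],[0,0,0]]
    - [-1,[0,0,0],[0,0,0]]

```text
t: 14.55
ee_pos: [488.6, -169.0, 165.1]
orientation: [0.131, -3.136, -0.0]
ft_force: [-8.0, -1.6, 2.3]
width: 15.5
grasp_force: 30.0
```

Emit:
jog_arm:
  commands:
    - [-1,[0.01,0,0],[0,0,0]]
    - [-1,[0.01,0,0],[0,0,0]]
    - [-1,[0.002,0,0],[0,0,0]]
    - [-1,[0,0,0],[0,0,0]]

```text
t: 14.95
ee_pos: [488.2, -169.3, 165.4]
orientation: [-0.13, 3.137, -0.001]
ft_force: [-1.5, 0.9, -1.3]
width: 15.7
grasp_force: 30.0
```

```bash
python3 c.py; python3 m.py w5; python3 - <<'E'
from h import *
A=np.array([.9966,.0819]);c=np.array([460,-171.53]);N=np.array([-A[1],A[0]])
for n in ("wrist","side","scene"):
    d=cam(n);P=d["P"];h=cv2.cvtColor(d["image"],cv2.COLOR_BGR2HSV);s=(P[...,:2]-c)@A;l=(P[...,:2]-c)@N
    m=(h[...,0]>105)&(h[...,0]<122)&(h[...,1]>150)&(P[...,2]>80)&(s>40)&(s<100)&(abs(l)<60)
    if m.sum()>10:print(n,"disc s",m.sum(),np.percentile(s[m],[5,10,50,90]))
E
```

```text
14.95 tool s 28.3009964107098 lat -0.06786103371124419 z 165.41392040409966 w 15.664475162694588 F [-1.53  0.93 -1.31] [ 0.08  0.18 -0.01]
14.95 [ 488.2 -169.3  165.4] [[-0.997, -0.083, 0.001], [-0.083, 0.997, -0.0], [-0.001, -0.0, -1.0]] [-0.36  0.34  1.91  0.    0.88 -2.01] [-1.5  0.9 -1.3]
ear [301 276  10  58 496] [ 483.4 -175.5  191.1] [[480.6, -177.4, 165.7], [495.2, -173.6, 192.5]] [ 488.3 -175.2   16.3    3.8] 4.7
ear [328 276  11  58 534] [ 482.9 -164.   191. ] [[479.6, -165.9, 166.0], [494.2, -161.8, 192.6]] [ 487.  -163.6   15.7    3.9] 4.5
base [628 243  12  53 550] [506.1 133.2   7.4] [[482.8, 125.9, 3.4], [530.6, 141.7, 9.6]] [507.3 134.7  53.4   9.2] 15.5
wrist disc s 701 [74.2320268  74.35958013 74.90447622 75.57762671]
side disc s 39 [77.42449677 77.63006058 79.09796214 81.54045045]
scene disc s 271 [71.20003896 71.99100717 75.4237728  78.66181098]
```

The carrier moved 12 mm (disc 62.7 to 74.6) to its hard stop, and the ring is now unloaded against it. I'll lower about 1.5 mm and release slowly.

Emit:
jog_arm:
  commands:
    - [-1,[0,0,0.015],[0,0,0]]
    - [-1,[0,0,0],[0,0,0]]
    - [-0.6,[0,0,0],[0,0,0]]
    - [-0.5,[0,0,0],[0,0,0]]
    - [-0.4,[0,0,0],[0,0,0]]
    - [-0.3,[0,0,0],[0,0,0]]
    - [-0.2,[0,0,0],[0,0,0]]
    - [-0.1,[0,0,0],[0,0,0]]
    - [0.1,[0,0,0],[0,0,0]]
    - [0.1,[0,0,0],[0,0,0]]

```text
t: 16.15
ee_pos: [487.6, -169.2, 163.7]
orientation: [-0.131, 3.139, -0.0]
ft_force: [-0.1, -1.1, -0.6]
width: 47.8
grasp_force: 0.0
```

Emit:
jog_arm:
  commands:
    - [0.6,[0,0,0],[0,0,0]]
    - [0.6,[0,0,0],[0,0,0]]
    - [0.6,[0,0,0],[0,0,0]]
    - [0.6,[0,0,0],[0,0,0]]
    - [0.6,[0,0,0],[0,0,0]]

```text
t: 16.65
ee_pos: [487.6, -169.1, 163.7]
orientation: [-0.131, 3.139, 0.0]
ft_force: [-0.4, 0.8, -0.1]
width: 70.2
grasp_force: 0.0
```

```bash
python3 c.py; python3 m.py w6
```

```text
16.65 tool s 27.66573386696329 lat 0.12545265789784477 z 163.67491923095653 w 70.2405339286677 F [-0.4   0.77 -0.11] [ 0.13 -0.07 -0.04]
16.65 [ 487.6 -169.1  163.7] [[-0.997, -0.083, 0.0], [-0.083, 0.997, 0.0], [-0.0, 0.0, -1.0]] [-0.36  0.35  1.91  0.    0.88 -2.01] [-0.4  0.8 -0.1]
ear [280 276  25  57 929] [ 485.3 -181.5  184.5] [[479.8, -185.5, 165.1], [494.0, -177.2, 191.2]] [ 487.6 -181.2   16.3    9. ] 3.0
ear [335 276  25  57 621] [ 481.7 -156.8  188.8] [[478.1, -161.8, 164.2], [492.2, -152.9, 191.3]] [ 485.7 -157.2   16.1    9. ] 6.1
```

View pics/w6.png

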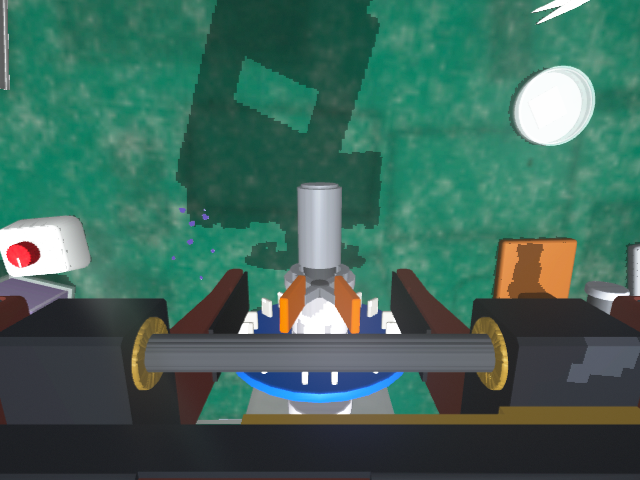

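The ears look only partly spread (33 mm over the outside instead of 43), so the ring may not be fully seated. I'll check the profile along the shaft.

```bash
python3 - <<'E'
from h import *
A=np.array([.9966,.0819]);c=np.array([460,-171.53]);N=np.array([-A[1],A[0]])
f=np.load("w6.npz");P=f["P"];im=f["im"]
s=(P[...,:2]-c)@A;l=(P[...,:2]-c)@N
for r in range(180,200,4):print(r,np.round([s[r,320],l[r,320],P[r,320,2]],1))
for r in range(254,332,2):print(r,*(np.round([s[r,k],l[r,k],P[r,k,2]],1) for k in(308,320,332)),im[r,320])
cv2.imwrite("pics/w6c.png",cv2.resize(im[240:335,250:400],None,fx=5,fy=5,interpolation=cv2.INTER_NEAREST))
E
```

```text
180 [-13.1   0.5  -1.2]
184 [-21.    0.3 122.5]
188 [-19.5   0.3 129.6]
192 [-17.5   0.3 130.7]
196 [-15.4   0.3 131.9]
254 [ 18.2  -6.5 129.8] [ 17.8   0.4 131.3] [ 18.5   7.3 128.9] [211 200 194]
256 [ 19.6  -6.5 129.1] [ 19.    0.4 131.2] [ 19.4   7.3 129.7] [210 199 195]
258 [ 20.5  -6.5 130.3] [ 19.8   0.4 132.3] [ 20.6   7.3 129.7] [210 199 193]
260 [ 22.2  -6.5 128.8] [ 21.2   0.4 131.8] [ 21.9   7.4 129.4] [210 200 194]
262 [ 22.6  -6.5 131.3] [ 22.4   0.4 131.7] [ 23.3   7.4 129. ] [210 200 194]
264 [ 24.3  -6.5 129.8] [ 23.7   0.4 131.6] [ 24.    7.3 130.5] [210 200 194]
266 [ 25.5  -6.5 129.8] [ 24.4   0.4 132.9] [ 25.8   7.4 128.7] [209 199 194]
268 [ 28.   -6.7 126. ] [ 26.    0.4 131.7] [ 28.5   7.6 124.4] [203 192 187]
270 [ 29.   -6.6 126.6] [ 28.3   0.4 128.6] [ 29.8   7.6 124.4] [112 108 103]
272 [ 30.6  -6.7 125.7] [ 29.5   0.4 128.8] [ 30.6   7.6 125.7] [112 108 104]
274 [ 31.8  -6.7 126. ] [ 30.7   0.4 128.9] [ 32.    7.6 125.3] [112 108 104]
276 [ 32.7  -6.7 126.8] [ 32.2   0.5 128.2] [ 33.4   7.6 124.9] [113 109 105]
278 [ 28.6  -6.2 141.1] [ 33.4   0.5 128.2] 
[... 1346 characters left out ...]
255]
314 [ 52.9  -6.5 135.8] [ 52.6   0.5 136.3] [ 53.    7.5 135.6] [255 255 255]
316 [ 54.3  -6.5 135.5] [ 53.6   0.5 136.8] [ 54.4   7.5 135.3] [255 255 255]
318 [ 56.1  -6.6 134.4] [ 55.1   0.5 136.4] [ 55.7   7.5 135.1] [255 255 255]
320 [ 56.5  -6.5 136.2] [nan nan nan] [ 57.3   7.6 134.5] [255 255 255]
322 [ 57.9  -6.5 136. ] [ 57.3   0.5 137.1] [ 59.    7.6 133.9] [255 255 255]
324 [ 59.9  -6.6 134.6] [ 58.8   0.5 136.6] [ 59.9   7.6 134.6] [255 255 255]
326 [ 60.7  -6.5 135.6] [ 60.4   0.5 136.2] [ 60.7   7.6 135.6] [255 255 255]
328 [ 62.1  -6.6 135.4] [ 62.4   0.5 134.8] [ 62.1   7.6 135.4] [255 255 255]
330 [ 63.2  -6.5 135.7] [ 62.8   0.5 136.4] [ 63.5   7.6 135.2] [255 255 255]
```

View pics/w6c.png

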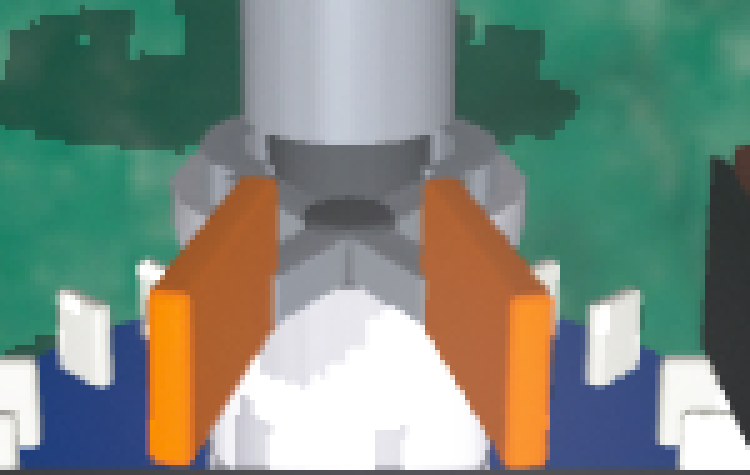

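```bash
cat > j.py <<'E'
from h import *
import sys
A=np.array([.9966,.0819]);c=np.array([460,-171.53]);N=np.array([-A[1],A[0]])
d=cam("wrist");P=d["P"];h=cv2.cvtColor(d["image"],cv2.COLOR_BGR2HSV)
s=(P[...,:2]-c)@A;l=(P[...,:2]-c)@N;z=P[...,2]
m0=(s>18)&(s<45)&(h[...,1]<90)
for z0 in range(88,160,6):
    for sg in(-1,1):
        m=m0&(z>=z0)&(z<z0+6)&(l*sg>13.4)&(l*sg<32)
        if m.sum()>4:print(z0,sg,m.sum(),"s",np.round(np.percentile(s[m],[5,50,95]),1),"l",np.round(np.percentile(l[m],[2,98]),1))
m=(h[...,0]>5)&(h[...,0]<22)&(h[...,1]>170)&(z>150)
print("ears l,z",np.round([l[m].min(),l[m].max(),np.percentile(z[m],98)],1))
for z0 in range(155,192,6):
    k=m&(z>=z0)&(z<z0+6)
    if k.sum()>5:print(" ear",z0,k.sum(),"s",np.round([np.percentile(s[k],2),np.percentile(s[k],98)],1),"l",np.round([l[k].min(),l[k].max()],1))
E
python3 j.py; for n in side scene; do python3 - $n <<'E'
from h import *
import sys
A=np.array([.9966,.0819]);c=np.array([460,-171.53]);N=np.array([-A[1],A[0]])
d=cam(sys.argv[1]);P=d["P"];h=cv2.cvtColor(d["image"],cv2.COLOR_BGR2HSV)
s=(P[...,:2]-c)@A;l=(P[...,:2]-c)@N;z=P[...,2]
m=(s>22)&(s<40)&(abs(l)<32)&(z>70)&(z<195)
for z0 in range(80,195,8):
    k=m&(z>=z0)&(z<z0+8)
    if k.sum()>2:print(sys.argv[1],z0,k.sum(),"s",np.round([s[k].min(),s[k].max()],1),"l",np.round([l[k].min(),l[k].max()],1))
E
done
```

```text
112 -1 23 s [28.9 34.8 35.3] l [-21.1 -13.8]
112 1 24 s [29.3 32.2 35.1] l [13.5 21.4]
118 -1 47 s [28.8 34.9 38.3] l [-21.8 -13.6]
118 1 42 s [29.1 34.5 38.6] l [13.9 21.5]
124 -1 85 s [28.7 34.9 39.2] l [-20.6 -13.8]
124 1 86 s [29.  34.3 38.9] l [13.9 20.9]
130 -1 42 s [28.8 31.4 35.5] l [-17.9 -13.4]
130 1 41 s [29.  31.9 36.7] l [13.6 18.6]
ears l,z [-16.6  16.7 191.4]
 ear 161 118 s [19.1 28.5] l [-10.6  10.9]
 ear 167 206 s [18.9 32.3] l [-12.5  11.9]
 ear 173 210 s [18.9 32.4] l [-13.5  13.3]
 ear 179 225 s [18.7 32.7] l [-15.   14.5]
 ear 185 698 s [18.9 34. ] l [-16.6  16.7]
 ear 191 90 s [19.8 33.3] l [-16.1  16.4]
side 104 5 s [22.7 37.6] l [5.9 9.4]
side 112 6 s [22.3 39.4] l [10.  21.9]
side 120 22 s [22.  39.5] l [-11.1  20.9]
side 128 21 s [22.2 39.6] l [-2.1 20. ]
side 136 6 s [33.8 39.8] l [11.2 18.9]
scene 96 3 s [31.9 36.9] l [-11.3  -7.1]
scene 104 11 s [30.2 36.5] l [-19.1  19.5]
scene 112 13 s [23.5 37.7] l [-21.5  -9.4]
scene 120 33 s [22.7 39.9] l [-22.7  18.4]
scene 128 56 s [22.  38.6] l [-21.7  17.7]
scene 136 20 s [25.2 39.4] l [-15.3  13.1]
scene 144 16 s [24.  33.5] l [-9.1  7.4]
scene 152 17 s [22.2 34.2] l [-7.2  8.2]
scene 160 11 s [23.  34.8] l [-9.3  8.9]
scene 168 14 s [22.6 36.6] l [-13.4  30.9]
scene 176 12 s [22.3 33.1] l [-16.   14.6]
scene 184 16 s [23.1 34.9] l [-16.8  16.5]
```

```bash
cat >> j.py <<'E'
for z0 in range(84,150,6):
    k=m0&(s<31)&(s>28)&(z>=z0)&(z<z0+6)&(abs(l)<32)
    if k.sum()>4:print("front",z0,k.sum(),np.round([l[k].min(),l[k].max()],1))
k=(s>27)&(s<35)&(abs(l)<2.5)&(z>135);print("boss z",np.round(np.percentile(z[k],[2,50,98]),1))
E
python3 j.py | grep -E "front|boss"
```

```text
front 114 68 [-17.3  17. ]
front 120 95 [-17.6  17.8]
front 126 206 [-17.3  17.6]
front 132 56 [-15.1  14.8]
front 138 51 [-7.4  8.2]
front 144 70 [-7.2  7.5]
boss z [145.7 154.  157.5]
```

Emit:
jog_arm:
  commands:
    - [0,[0,0,0],[0,0,0]]
    - [-0.2,[0,0,0],[0,0,0]]
    - [-0.4,[0,0,0],[0,0,0]]
    - [-0.6,[0,0,0],[0,0,0]]
    - [-1,[0,0,0],[0,0,0]]
    - [-1,[0,0,0],[0,0,0]]
    - [-1,[0,0,0],[0,0,0]]
    - [-1,[0,0,0],[0,0,0]]

```text
t: 17.7
ee_pos: [487.5, -169.1, 163.7]
orientation: [0.131, -3.139, -0.0]
ft_force: [-0.1, 1.0, -0.3]
width: 15.3
grasp_force: 30.0
```

```bash
python3 c.py; python3 j.py | grep -E "front|boss|ears"
```

```text
17.7 tool s 27.632887571046908 lat 0.12699708611279759 z 163.65282627731213 w 15.340031996349635 F [-0.07  1.   -0.25] [ 0.07 -0.09  0.01]
ears l,z [ -7.7   7.8 191. ]
front 108 15 [-20.3  20. ]
front 114 83 [-22.8  22.5]
front 120 90 [-23.1  23. ]
front 126 135 [-22.   22.3]
front 138 13 [-3.9  4.3]
front 144 36 [-3.9  4.2]
boss z [142.3 153.8 159.8]
```

Jaw half-width was 17.7 mm, an opening of about 0.2, so the ring was in the groove's plane but about 2.5 mm too high and hung up. It is squeezed again, so I'll lower it 2.5 mm and release.

Emit:
jog_arm:
  commands:
    - [-1,[0,0,0.01],[0,0,0]]
    - [-1,[0,0,0.015],[0,0,0]]
    - [-1,[0,0,0],[0,0,0]]
    - [-1,[0,0,0],[0,0,0]]

```text
t: 18.15
ee_pos: [487.5, -169.1, 161.1]
orientation: [0.131, -3.139, -0.0]
ft_force: [1.0, 0.5, -0.9]
width: 15.8
grasp_force: 30.0
```

Emit:
jog_arm:
  commands:
    - [-0.6,[0,0,0],[0,0,0]]
    - [-0.5,[0,0,0],[0,0,0]]
    - [-0.4,[0,0,0],[0,0,0]]
    - [-0.3,[0,0,0],[0,0,0]]
    - [-0.2,[0,0,0],[0,0,0]]
    - [-0.1,[0,0,0],[0,0,0]]
    - [0.1,[0,0,0],[0,0,0]]
    - [0.5,[0,0,0],[0,0,0]]
    - [0.5,[0,0,0],[0,0,0]]
    - [0.5,[0,0,0],[0,0,0]]

```text
t: 19.15
ee_pos: [487.6, -169.2, 161.3]
orientation: [-0.131, 3.139, -0.0]
ft_force: [-0.2, 0.1, 0.6]
width: 65.1
grasp_force: 0.0
```

```bash
python3 c.py; python3 j.py
```

```text
19.15 tool s 27.72299344321441 lat 0.10755866753938426 z 161.25629687117765 w 65.07384615325739 F [-0.16  0.06  0.59] [ 0.12 -0.15 -0.  ]
106 -1 14 s [34.8 34.9 35.1] l [-18.9 -15.9]
106 1 16 s [34.6 34.8 35.2] l [16.3 19.9]
112 -1 32 s [28.8 34.9 35.3] l [-20.8 -13.6]
112 1 31 s [28.6 34.6 35.1] l [13.7 21.1]
118 -1 38 s [28.9 34.9 36.6] l [-21.4 -13.7]
118 1 43 s [28.6 34.7 36.8] l [13.6 21.7]
124 -1 6 s [29.1 34.8 35.1] l [-20.4 -13.7]
124 1 6 s [28.8 32.3 35. ] l [13.9 20.5]
ears l,z [-21.   21.1 185.4]
 ear 155 111 s [19.  32.5] l [-12.4  12.1]
 ear 161 349 s [18.9 33.4] l [-15.1  14.1]
 ear 167 369 s [19.  33.3] l [-16.6  16.2]
 ear 173 425 s [18.9 33.6] l [-18.8  18.6]
 ear 179 851 s [19. 34.] l [-21.   21.1]
 ear 185 110 s [19.5 33.5] l [-20.4  20.5]
front 114 35 [-14.7  14.9]
front 120 85 [-14.6  14.9]
front 126 175 [-12.4  12.7]
front 132 81 [-9.2  9.4]
front 138 73 [-7.9  8.7]
front 144 87 [-7.4  6.7]
boss z [141.4 149.4 151.8]
```

Fully closed: jaws are 30 mm wide and ears 42 mm at the top. Retreating upward.

Emit:
jog_arm:
  commands:
    - [1,[0,0,0],[0,0,0]]
    - [1,[0,0,0],[0,0,0]]
    - [1,[0,0,-0.05],[0,0,0]]
    - [1,[0,0,-0.1],[0,0,0]]
    - [1,[0,0,-0.15],[0,0,0]]
    - [1,[0,0,-0.15],[0,0,0]]
    - [1,[0,0,-0.15],[0,0,0]]
    - [1,[0,0,-0.15],[0,0,0]]
    - [1,[0,0,-0.1],[0,0,0]]
    - [1,[0,0,0],[0,0,0]]

```text
t: 20.2
ee_pos: [488.5, -169.5, 248.1]
orientation: [-0.131, 3.136, -0.002]
ft_force: [-0.3, -0.1, 0.7]
width: 87.7
grasp_force: 0.0
```

```bash
python3 c.py; python3 j.py | grep -E "ears|front|boss"
```

```text
20.2 tool s 28.572748843619827 lat -0.3241440247361793 z 248.08671239920662 w 87.74195759062249 F [-0.31 -0.13  0.66] [ 0.04 -0.07 -0.  ]
ears l,z [-46.4  61.1 352.6]
front 114 6 [-13.7  14.5]
front 120 16 [-9.2  9.1]
front 126 60 [-9.   8.9]
front 132 25 [-8.9  8.8]
front 138 28 [-7.9  8.7]
front 144 37 [-5.4  6.1]
boss z [142.9 149.8 152.3]
```

```bash
python3 -c "
from h import *
print(close_job())"
```

```text
the job is handed in; nothing more can be done
None
```

The ring is closed in the shaft's groove with the carrier pushed back to its stop, and the job is handed in at about 20 s. The first release left the ring hung up 2.5 mm too high, so I squeezed it again, lowered it and let it close; the peak push read 8 N.

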